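# Clear and unlock the lithographic stone

### The job

The drawing is finished and the stone has to be freed so that it can be carried to the press. First, while the stone is still locked by its wedges, take every ink bowl off it and nest them all, upright, into one stack with the bowl that stands in the tray; only then draw every wedge up out of the gaps beside the stone and lay them all down in the wedge box, with none sticking up above the box's rim. Leave the jar, the spectacle case and the brush pot where they are.

Things in the scene. Friction and masses are not known exactly. Their poses are not given: they have to be found in the camera images.
- bed: fixed grey steel stone bed, 288 mm (x) by 358 mm (y) outside, rails 22 mm thick and 84 mm high, holding the lithographic stone. Origin: centre of its underside on the bench; x, y along its sides, z up. The stone touches the rails at +x and -y; along -x and +y a gap 14 mm wide and 70 mm deep is left, where the wedges stand
- stone (a point): centre of the drawn top face of the lithographic stone (tan slab, 230 mm along the bed's x, 300 mm along its y, 70 mm thick); the face is 88 mm above the bench
- tray: fixed square steel tray, 170 x 170 mm, rim 14 mm high, floor 3 mm thick; origin at the centre of its underside
- box: fixed open plywood wedge box, outside 230 mm (x) by 165 mm (y) by 60 mm high, walls and floor 6 mm; origin at the centre of its underside, on the bench
- bowl0: the bowl standing in the tray: a white enamelled ink bowl, 42 mm tall, all bowls alike: tapered body (35 mm across at the foot, 49 mm at 24 mm up) under a straight lip (62 mm across outside, 54 inside, from 24 mm up to the rim). Origin: centre of underside, z up through the mouth. Nested, each stands 18 mm above the one it sits in, with 2 mm of play. 0.11 kg
- bowl1: like bowl0; stands on the stone at the start (may be absent)
- bowl2: like bowl0; stands on the stone at the start (may be absent)
- bowl3: like bowl0; stands on the stone at the start (may be absent)
- bowl4: like bowl0; stands on the stone at the start (may be absent)
- wedge1: A wooden wedge, 98 mm long, 36 mm wide (its x), 7 mm thick at the foot, 16 mm at the head. Origin: centre of the foot, z along it to the head. Face +y is flat (y = 3.5 mm) and lies against the rail; the other tapers from y = -3.5 at the foot to -12.5 mm at the head. Starts head up, 28 mm above the stone, in a gap; lifts straight out. In the gap at the bed's -x side. (may be absent)
- wedge1_head (a point): centre of the head (thick end face) of wedge1, 98 mm from its foot
- wedge2: like wedge1. In the gap at the bed's -x side. (may be absent)
- wedge2_head (a point): centre of the head (thick end face) of wedge2, 98 mm from its foot
- wedge3: like wedge1. In the gap at the bed's -x side. (may be absent)
- wedge3_head (a point): centre of the head (thick end face) of wedge3, 98 mm from its foot
- wedge4: like wedge1. In the gap at the bed's +y side. (may be absent)
- wedge4_head (a point): centre of the head (thick end face) of wedge4, 98 mm from its foot
- wedge5: like wedge1. In the gap at the bed's +y side. (may be absent)
- wedge5_head (a point): centre of the head (thick end face) of wedge5, 98 mm from its foot
- ink_jar: bystander: small amber glass jar with black cap, 54 mm across, 75 mm tall; origin under its centre
- glasses_case: bystander: black spectacle case 60 x 155 x 42 mm; origin under its centre
- brush_pot: bystander: terracotta pot of brushes, 70 mm across, 90 mm tall; origin under its centre

How it is judged:
On the way:
1. all ink bowls are nested in one upright stack with the bowl in the tray while every wedge is still in its gap (foot less than 60 mm above the bench) (horizontal distance between each of bowl1, bowl2, bowl3, bowl4 and bowl0 below 0.014 m and angle between each of bowl1, bowl2, bowl3, bowl4's own z axis and vertical below 0.12 rad and z of bowl1 in the frame of bowl0 between 0.012 and 0.08 m and linear speed of each of bowl1, bowl2, bowl3, bowl4, bowl0 below 0.03 m/s and z of bowl2 in the frame of bowl0 between 0.012 and 0.08 m and z of bowl3 in the frame of bowl0 between 0.012 and 0.08 m and z of bowl4 in the frame of bowl0 between 0.012 and 0.08 m and angle between bowl0's own z axis and vertical below 0.08 rad and horizontal distance between bowl0 and tray below 0.075 m and height (world z) of bowl0 below 0.02 m and z of each of wedge1, wedge2, wedge3, wedge4, wedge5 in the frame of bed below 0.06 m and horizontal distance between each of wedge1, wedge2, wedge3, wedge4, wedge5 and bed below 0.215 m), for 0.2 s.
At the end, for the whole second after the job is handed in: Every bowl upright (within 7 degrees), at rest and nested on the axis of bowl0 (within 14 mm across, 12 to 80 mm above it), bowl0 itself upright in the tray; every wedge at rest with its foot and head inside the walls of the box and no higher than the rim (62 mm above the bench) (horizontal distance between each of bowl1, bowl2, bowl3, bowl4 and bowl0 below 0.014 m and angle between each of bowl1, bowl2, bowl3, bowl4's own z axis and vertical below 0.12 rad and z of bowl1 in the frame of bowl0 between 0.012 and 0.08 m and linear speed of each of bowl1, bowl2, bowl3, bowl4, bowl0, wedge1, wedge2, wedge3, wedge4, wedge5 below 0.03 m/s and z of bowl2 in the frame of bowl0 between 0.012 and 0.08 m and z of bowl3 in the frame of bowl0 between 0.012 and 0.08 m and z of bowl4 in the frame of bowl0 between 0.012 and 0.08 m and angle between bowl0's own z axis and vertical below 0.08 rad and horizontal distance between bowl0 and tray below 0.075 m and height (world z) of bowl0 below 0.02 m and x of wedge1 in the frame of box between -0.112 and 0.112 m and y of wedge1 in the frame of box between -0.08 and 0.08 m and z of each of wedge1, wedge1_head, wedge2, wedge2_head, wedge3, wedge3_head, wedge4, wedge4_head, wedge5, wedge5_head in the frame of box below 0.062 m and x of wedge1_head in the frame of box between -0.112 and 0.112 m and y of wedge1_head in the frame of box between -0.08 and 0.08 m and x of wedge2 in the frame of box between -0.112 and 0.112 m and y of wedge2 in the frame of box between -0.08 and 0.08 m and x of wedge2_head in the frame of box between -0.112 and 0.112 m and y of wedge2_head in the frame of box between -0.08 and 0.08 m and x of wedge3 in the frame of box between -0.112 and 0.112 m and y of wedge3 in the frame of box between -0.08 and 0.08 m and x of wedge3_head in the frame of box between -0.112 and 0.112 m and y of wedge3_head in the frame of box between -0.08 and 0.08 m and x of wedge4 in the frame of box between -0.112 and 0.112 m and y of wedge4 in the frame of box between -0.08 and 0.08 m and x of wedge4_head in the frame of box between -0.112 and 0.112 m and y of wedge4_head in the frame of box between -0.08 and 0.08 m and x of wedge5 in the frame of box between -0.112 and 0.112 m and y of wedge5 in the frame of box between -0.08 and 0.08 m and x of wedge5_head in the frame of box between -0.112 and 0.112 m and y of wedge5_head in the frame of box between -0.08 and 0.08 m); the robot touches nothing.
It fails at once if a bystander (jar, spectacle case, brush pot) is moved more than 30 mm (distance of any of ink_jar, glasses_case, brush_pot from where it was at the start of the episode above 0.03 m).
Of bowl1, bowl2, bowl3, bowl4 only 3 to 4 are there at a start; the rules pass over those that are not, and their reading is None.
Of wedge1, wedge2, wedge3, wedge4, wedge5 only 4 to 5 are there at a start; the rules pass over those that are not, and their reading is None.
At some moment in a run one of wedge1, wedge2, wedge3, wedge4, wedge5 may be knocked a few centimetres aside while the robot is not near it.
It also fails if it takes over 210 s, if anything falls off the work surface, if the arm or the gripper's body presses on something with over 40 N, if the wrist force passes 120 N, or if a joint passes its speed limit or range.

### The arm

A 6-joint arm with a two-finger parallel gripper is mounted at the origin on the work surface. World frame = base frame: x ahead of the robot, y to its left, z up, the work surface at z = 0. Lengths are in m, angles in rad, forces in N, time in s.
With the tool pointing down it reaches from about 0.4 to 0.825 m from the base axis. Payload 7 kg.
Tool frame: the origin (TCP) lies at the very end of the fingers, on their centre line; the grasp point (between the pads) lies arm.hold_point_z behind it (arm.hold_point_z is the distance from the TCP to the grasp point, in m); z points along the fingers, y is the line along which they close (so a half turn about z gives the same grasp; the last joint's range is limited). The gripper opens to 88 mm and grips with 3 to 60 N. Pads are 19 mm wide; open, the fingers measure 130 mm over their backs; the gripper's body (78 mm by 193 mm) begins 47 mm behind the grasp point.
Start: joints at [-0.879, 0.359, 0.012, 0, -1.224, -0.288], TCP at [0.265, -0.621, 0.227] pointing down, gripper open.
Joint ranges: [-3.07, 3.07], [-1.43, 2.12], [-1.02, 1.25], [-3.03, 1.67], [-3.05, -0], [-3.03, 3.03]. Speed limits (rad/s): [2.39, 2.39, 3.01, 3.14, 3.14, 3.14].

### API

Orientations are given as [roll, pitch, yaw] about the fixed x, y, z axes, in that order (R = Rz(yaw) Ry(pitch) Rx(roll)).
In Python, from station import arm gives the robot as it stands.
- The arm moves only by the shell command python3 nudge.py 'ROWS' [FORCE]. ROWS is a JSON list that holds a single list of rows (three levels of brackets), with 1 to 20 rows, each of 5 numbers: the finger opening in m, then dx, dy, dz in m, then a turn about the tool's z in rad; each row is the pose to reach, as a shift and turn from the pose commanded when the command began, along the tool's axes at that moment; what a row does not reach only later rows make up. A row lasts 1/12 s, in which the tool goes at most 0.0417 m and 0.125 rad, less where a joint would pass 70% of its speed; a pose out of reach is approached as far as the arm can. The fingers move at their own pace and stop on an object; FORCE is the grip in N (left out, the last holds). Time passes only in rows, so rows that do not move let the fingers close. It prints the time, the measured TCP pose, the force, the opening and the grip force at its end. Input that does not fit is refused with a message, and nothing moves.
- arm.get_state(): the state, without advancing time (a new reading comes with each control period).
- arm.grab_frame(name): name is "side" or "top" or "wrist"; returns the picture (384x512x3 uint8, red, green, blue); there is no depth.
- arm.camera_params(name): a dict with "fx", "fy", "cx", "cy" (pixels), "T" (4x4, takes a point from camera to world coordinates); the wrist camera has in their place "hand_eye" (4x4, takes a point from camera to tool coordinates, whose origin is the TCP and whose axes are the flange's). Camera axes: x right, y down, z forward; pixel columns grow to the right and rows downward; lengths in m; the calibration is good to about 2 mm. A picture is of the moment at which its call begins: read the wrist's pose just before it. camera_params takes no time and is no camera call.
- arm.job_done(): hands the job in; it is judged then, once.
The state is a dict: "t": time; "q": joint angles; "qd": joint speeds; "joint_efforts": joint torques, N m; "eef_pos": TCP position; "ee_rot": TCP orientation; "force": force on the tool from outside, world axes, zero at the start; "moment": the same for the moment, N m; "width": finger opening in m; "gripper_force": force on a finger pad.
Only numpy, scipy, OpenCV 4.12 (cv2) and the standard library are available. Lean on these libraries where they do the work, as an engineer would, in place of code of your own. Each camera call takes 0.05 s, during which the arm holds its last target. There are 200 camera calls.

## Working session

There is one attempt and no reset: what is moved stays moved. The work goes in short steps, Python scripts to look and compute and a shell command to move; the robot and the scene stay as the last step left them, time stands still between calls to the robot, and variables do not carry over. Pictures are saved under pics/ and viewed, at most 14 in all, crops included, and the job is handed in when it is done.

```bash
ls; mkdir -p pics; python3 - <<'E'
from station import arm
import cv2,numpy as np
for n in ["top","side"]:
    cv2.imwrite(f"pics/{n}0.png",cv2.resize(arm.grab_frame(n)[:,:,::-1],(800,600),interpolation=cv2.INTER_CUBIC))
    p=arm.camera_params(n);print(n,p["fx"],p["fy"],p["cx"],p["cy"]);print(np.round(p["T"],3))
print(arm.camera_params("wrist"),arm.hold_point_z)
print(arm.get_state())
E
```

```text
nudge.py
pics
station.py
top 350.49929367608615 350.49929367608615 254.40955796912763 190.38639657537456
[[-0.013 -0.996  0.083  0.548]
 [-1.     0.013 -0.001  0.009]
 [-0.    -0.083 -0.997  0.972]
 [ 0.     0.     0.     1.   ]]
side 363.55902433182507 363.55902433182507 253.89511394827093 191.23295900934144
[[-0.999 -0.019  0.032  0.57 ]
 [-0.037  0.644 -0.764  0.686]
 [-0.007 -0.765 -0.644  0.678]
 [ 0.     0.     0.     1.   ]]
{'fx': 341.357649628131, 'fy': 341.357649628131, 'cx': 254.1351367489566, 'cy': 198.64848013983413, 'hand_eye': array([[ 1.59193422e-04, -9.65928251e-01, -2.58809948e-01,
         6.95467108e-02],
       [ 9.99999695e-01, -4.39708254e-05,  7.79205118e-04,
        -4.63147086e-04],
       [-7.64036323e-04, -2.58809993e-01,  9.65927950e-01,
        -1.57703953e-01],
       [ 0.00000000e+00,  0.00000000e+00,  0.00000000e+00,
         1.00000000e+00]])} 0.0188
{'t': 0.1, 'q': array([-8.78884811e-01,  3.59274838e-01,  1.11708360e-02, -3.05209680e-04,
       -1.22410670e+00, -2.88097077e-01]), 'qd': array([ 0.00040052, -0.00072245,  0.00145103,  0.00164397,  0.00031044,
        0.00072277]), 'joint_efforts': array([-1.30023684e-03, -5.84164166e+01,  2.93753207e+01,  7.01566458e+00,
        1.01702206e-02, -5.57185717e-05]), 'eef_pos': array([ 0.2650311 , -0.62032356,  0.22575198]), 'ee_rot': array([ 3.14015504e+00, -1.26787588e-04, -2.73788203e+00]), 'force': array([ 0.51631129, -0.13757461,  0.36820004]), 'moment': array([0.03325177, 0.00221452, 0.0012393 ]), 'gripper_force': 0.0, 'width': 0.08748251243847291}
```

View pics/top0.png

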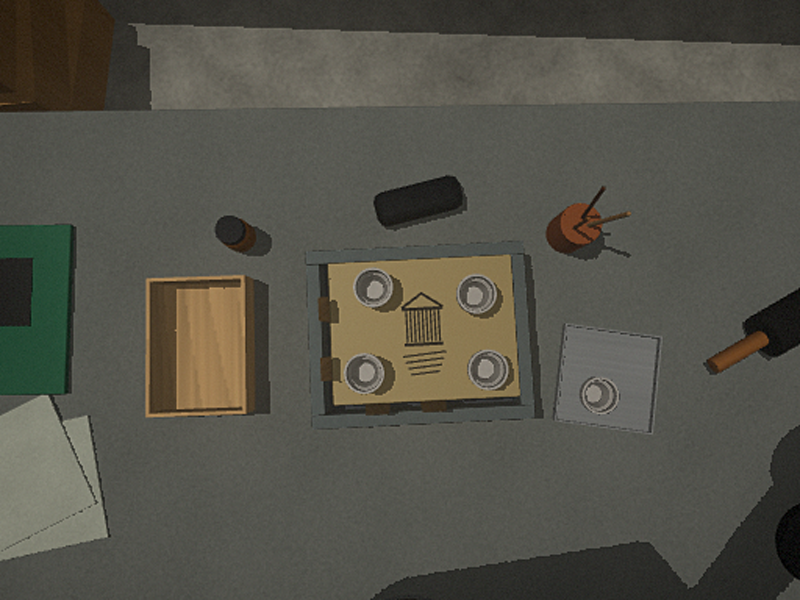

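View pics/side0.png

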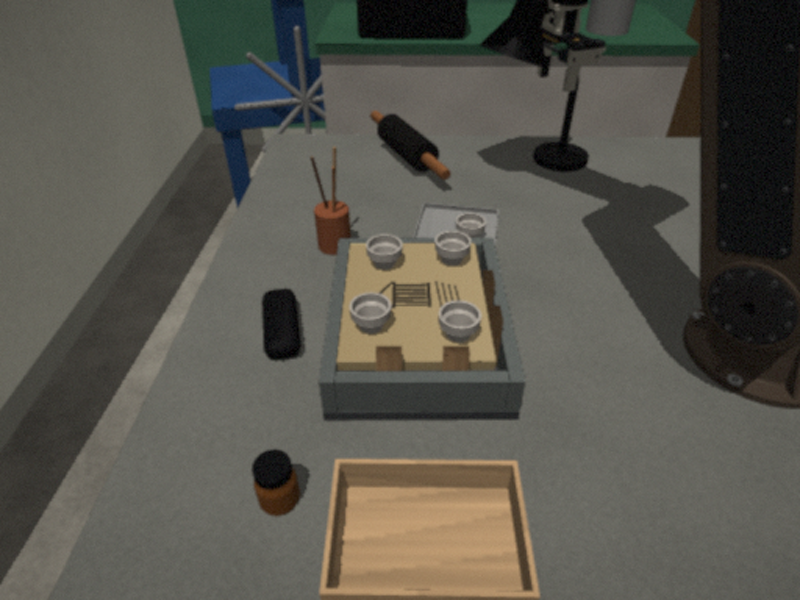

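Top view: four bowls on the stone at about (374,288), (476,294), (367,372), (489,370). Bowl0 is at (600,396). There are four wedges: (327,308) and (330,369) on the +y side, (378,408) and (435,406) on the -x side. The side view shows the same. I'll enlarge to measure more precisely.

```bash
cat > h.py <<'E'
from station import arm
import numpy as np,cv2
from scipy.spatial.transform import Rotation as R
def w(n,u,v,z):
    p=arm.camera_params(n)
    if n=="wrist":
        s=arm.get_state();T=np.eye(4);T[:3,:3]=R.from_euler("xyz",s["ee_rot"]).as_matrix();T[:3,3]=s["eef_pos"];T=T@p["hand_eye"]
    else: T=p["T"]
    d=T[:3,:3]@[(u-p["cx"])/p["fx"],(v-p["cy"])/p["fy"],1]
    return T[:3,3]+d*(z-T[2,3])/d[2]
def tool(dx,dy,dz,yaw): # world shift -> tool shift
    c,s=np.cos(yaw),np.sin(yaw)
    return c*dx+s*dy, s*dx-c*dy, -dz
E
python3 - <<'E'
from h import *
im=arm.grab_frame("top")[:,:,::-1]
np.save("top.npy",im)
c=cv2.resize(im[150:275,190:350],None,fx=5,fy=4.8,interpolation=cv2.INTER_CUBIC)
cv2.imwrite("pics/c1.png",cv2.convertScaleAbs(c,alpha=1.6))
# white bowls
hsv=cv2.cvtColor(im,cv2.COLOR_BGR2HSV)
for (u,v,z) in [(374,288,.13),(476,294,.13),(367,372,.13),(489,370,.13),(600,396,.045)]:
    u,v=u/1.5625,v/1.5625
    x=w("top",u,v,z);print(np.round(x,3))
for (u,v,z) in [(378,408,.116),(435,406,.116),(327,308,.116),(330,369,.116)]:
    print("wedge",np.round(w("top",u/1.5625,v/1.5625,z),3))
for (u,v) in [(147,279),(246,277),(249,414),(147,415)]:
    print("box",np.round(w("top",u/1.5625,v/1.5625,.06),3))
for (u,v) in [(304,252),(523,240),(537,417),(313,428)]:
    print("bed",np.round(w("top",u/1.5625,v/1.5625,.084),3))
E
```

```text
[0.633 0.045 0.13 ]
[ 0.621 -0.113  0.13 ]
[0.504 0.056 0.13 ]
[ 0.505 -0.13   0.13 ]
[ 0.455 -0.328  0.045]
wedge [0.448 0.041 0.116]
wedge [ 0.45  -0.047  0.116]
wedge [0.604 0.119 0.116]
wedge [0.509 0.115 0.116]
box [0.66  0.428 0.06 ]
box [0.661 0.262 0.06 ]
box [0.435 0.255 0.06 ]
box [0.435 0.422 0.06 ]
bed [0.698 0.161 0.084]
bed [ 0.713 -0.199  0.084]
bed [ 0.427 -0.212  0.084]
bed [0.414 0.146 0.084]
```

View pics/c1.png

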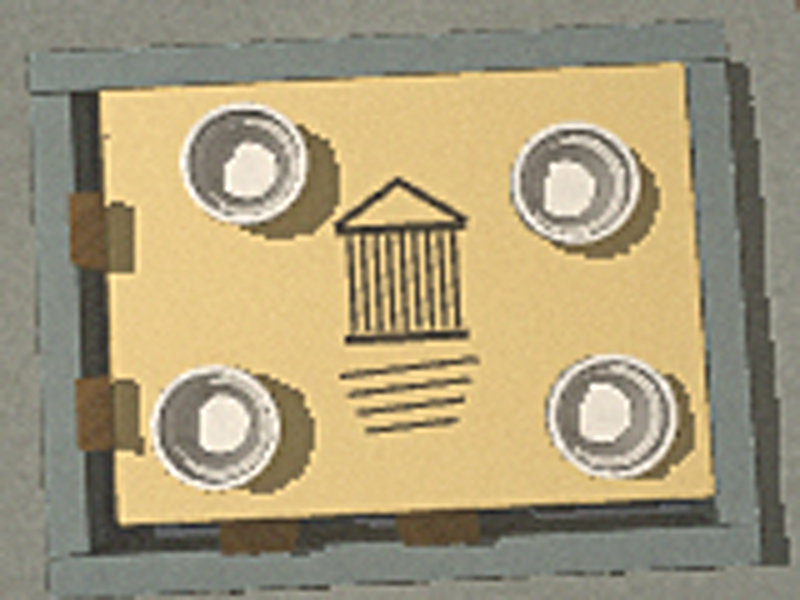

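```bash
python3 - <<'E'
from h import *
im=np.load("top.npy")
raw=lambda x,y:((x+.5)/5-.5+190,(y+.5)/4.8-.5+150)
B={k:w("top",*raw(*p),.13) for k,p in dict(A=(244,163),B=(576,184),C=(216,428),D=(613,415)).items()}
c=im[235:272,363:405];c5=cv2.resize(cv2.convertScaleAbs(c,alpha=1.6),None,fx=14,fy=14,interpolation=cv2.INTER_CUBIC);cv2.imwrite("pics/b0.png",c5)
for k in B: print(k,np.round(B[k],4))
for p in [(258,537),(438,530),(86,231),(95,413)]: print("w",np.round(w("top",*raw(*p),.116),4))
E
```

```text
A [0.6347 0.0468 0.13  ]
B [ 0.622  -0.1133  0.13  ]
C [0.5026 0.0615 0.13  ]
D [ 0.5065 -0.128   0.13  ]
w [0.4473 0.0425 0.116 ]
w [ 0.4496 -0.0443  0.116 ]
w [0.6024 0.1251 0.116 ]
w [0.5102 0.121  0.116 ]
```

View pics/b0.png

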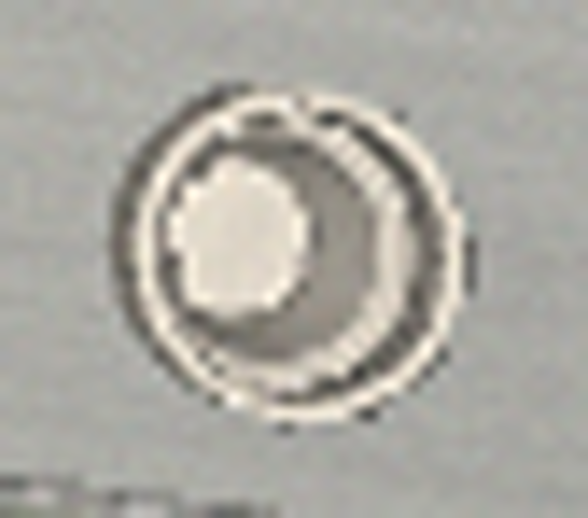

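```bash
cat >> h.py <<'E'
def go(*pts):
    s=arm.get_state();p=s["eef_pos"];y=s["ee_rot"][2]
    print(round(s["t"],1),"pos",np.round(p,4),"rot",np.round(s["ee_rot"],3),"F",np.round(s["force"],1),"w",round(s["width"],4))
    for q in pts:
        print(q,"->",np.round(tool(*(np.array(q[:3])-p),y),4),"turn",round((y-q[3]+np.pi)%(2*np.pi)-np.pi,3) if len(q)>3 else "")
E
python3 - <<'E'
from h import *
print(w("top",384.04,252.9,.045))
go((.5065,-.128,.19,-2.356),(.5065,-.128,.113,-2.356))
E
```

```text
[ 0.45606748 -0.32857135  0.045     ]
0.1 pos [ 0.265  -0.6204  0.2258] rot [ 3.14  -0.    -2.738] F [-0.3  0.6 -0.1] w 0.0878
(0.5065, -0.128, 0.19, -2.356) -> [-0.4155  0.358   0.0358] turn -0.382
(0.5065, -0.128, 0.113, -2.356) -> [-0.4155  0.358   0.1128] turn -0.382
```

```bash
python3 nudge.py '[[[0.076,-0.4155,0.358,0.036,-0.382],[0.076,-0.4155,0.358,0.036,-0.382],[0.076,-0.4155,0.358,0.036,-0.382],[0.076,-0.4155,0.358,0.036,-0.382],[0.076,-0.4155,0.358,0.036,-0.382],[0.076,-0.4155,0.358,0.036,-0.382],[0.076,-0.4155,0.358,0.036,-0.382],[0.076,-0.4155,0.358,0.036,-0.382],[0.076,-0.4155,0.358,0.036,-0.382],[0.076,-0.4155,0.358,0.036,-0.382],[0.076,-0.4155,0.358,0.036,-0.382],[0.076,-0.4155,0.358,0.036,-0.382],[0.076,-0.4155,0.358,0.036,-0.382],[0.076,-0.4155,0.358,0.036,-0.382],[0.076,-0.4155,0.358,0.036,-0.382],[0.076,-0.4155,0.358,0.036,-0.382],[0.076,-0.4155,0.358,0.036,-0.382]]]' 15
python3 - <<'E'
from h import *
im=arm.grab_frame("wrist")[:,:,::-1]
cv2.imwrite("pics/w1.png",cv2.resize(cv2.convertScaleAbs(im,alpha=1.5),(800,600),interpolation=cv2.INTER_CUBIC))
go((.5065,-.128,.113,-2.356))
E
```

```text
t: 1.57
eef_pos: [0.5061, -0.1287, 0.1904]
ee_rot: [3.141, -0.0, -2.356]
force: [0.2, 0.2, 0.5]
width: 0.0758
gripper_force: 0.0
1.6 pos [ 0.5061 -0.1291  0.1906] rot [ 3.141 -0.    -2.357] F [-0.7 -0.4 -0.3] w 0.0759
(0.5065, -0.128, 0.113, -2.356) -> [-0.001   0.0005  0.0776] turn -0.001
```

View pics/w1.png

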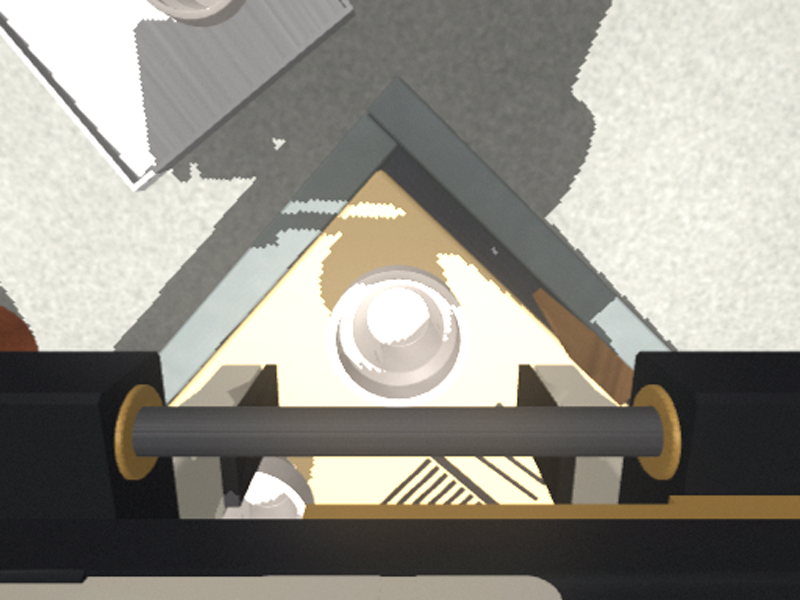

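The wrist view shows bowl D, its rim centred near (397,335), between the open fingers.

```bash
python3 - <<'E'
from h import *
print(w("wrist",397/1.5625,335/1.5625,.13))
E
python3 nudge.py '[[[0.076,-0.001,0,0.04,0],[0.076,-0.001,0,0.0775,0],[0.076,-0.001,0,0.0775,0],[0.05,-0.001,0,0.0775,0],[0.05,-0.001,0,0.0775,0],[0.05,-0.001,0,0.0775,0],[0.05,-0.001,0,0.0775,0],[0.05,-0.001,0,0.0775,0]]]' 15
```

```text
[ 0.50607565 -0.12940748  0.13      ]
t: 2.28
eef_pos: [0.5087, -0.1278, 0.1152]
ee_rot: [-3.139, 0.002, -2.355]
force: [-0.3, -1.1, 8.4]
width: 0.0618
gripper_force: 15.0
```

```bash
python3 nudge.py '[[[0.05,0,0,-0.02,0],[0.05,0,0,-0.04,0],[0.05,0,0,-0.08,0],[0.05,0,0,-0.08,0],[0.05,0,0,-0.08,0]]]'
python3 - <<'E'
from h import *
im=arm.grab_frame("wrist")[:,:,::-1]
cv2.imwrite("pics/w2.png",cv2.resize(cv2.convertScaleAbs(im,alpha=1.5),(800,600),interpolation=cv2.INTER_CUBIC))
go((.4561,-.3286,.19),(.4561,-.3286,.047))
E
```

```text
t: 2.7
eef_pos: [0.5089, -0.1273, 0.1961]
ee_rot: [-3.138, 0.005, -2.355]
force: [0.1, -0.1, -2.6]
width: 0.0616
gripper_force: 15.0
2.8 pos [ 0.5077 -0.1273  0.1943] rot [-3.140e+00  3.000e-03 -2.356e+00] F [-0.3 -0.7 -2.3] w 0.062
(0.4561, -0.3286, 0.19) -> [ 0.1789 -0.1058  0.0043] turn 
(0.4561, -0.3286, 0.047) -> [ 0.1789 -0.1058  0.1473] turn
```

View pics/w2.png

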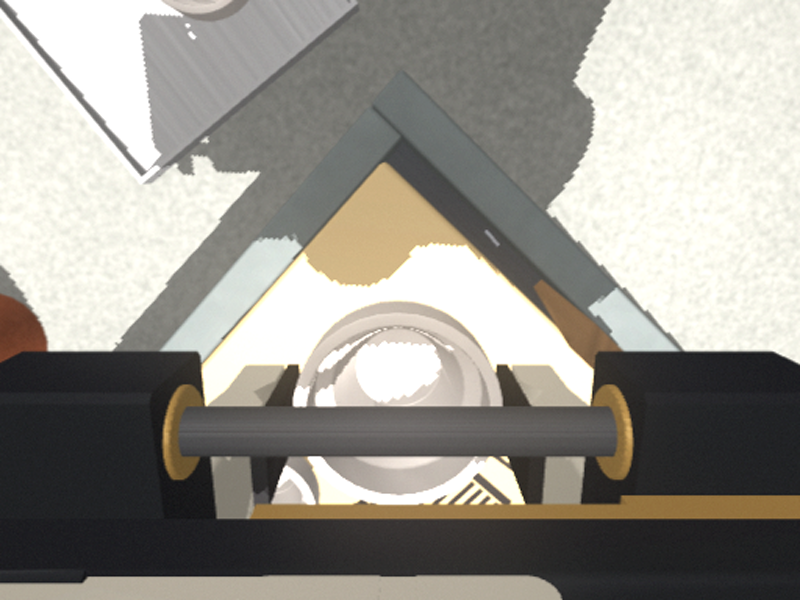

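Bowl D is held upright between the pads, its rim about x 302–498 and y 302–493.

```bash
python3 - <<'E'
from h import *
print(w("wrist",255.4,254,.211)-arm.get_state()["eef_pos"])
E
python3 nudge.py '[[[0.05,0.179,-0.106,0.004,0],[0.05,0.179,-0.106,0.004,0],[0.05,0.179,-0.106,0.004,0],[0.05,0.179,-0.106,0.004,0],[0.05,0.179,-0.106,0.004,0],[0.05,0.179,-0.106,0.004,0],[0.05,0.179,-0.106,0.03,0],[0.05,0.179,-0.106,0.06,0],[0.05,0.179,-0.106,0.09,0],[0.05,0.179,-0.106,0.115,0],[0.05,0.179,-0.106,0.13,0],[0.05,0.179,-0.106,0.138,0],[0.05,0.179,-0.106,0.143,0],[0.05,0.179,-0.106,0.147,0],[0.05,0.179,-0.106,0.148,0],[0.05,0.179,-0.106,0.148,0]]]'
```

```text
[-0.00470796 -0.00419024  0.01666755]
t: 4.08
eef_pos: [0.4561, -0.329, 0.0467]
ee_rot: [-3.141, 0.0, -2.355]
force: [-2.3, 3.8, 9.3]
width: 0.062
gripper_force: 15.0
```

```bash
python3 nudge.py '[[[0.076,0,0,0,0],[0.076,0,0,0,0],[0.076,0,0,0,0],[0.076,0,0,-0.04,0],[0.076,0,0,-0.08,0],[0.076,0,0,-0.12,0],[0.076,0,0,-0.143,0],[0.076,0,0,-0.143,0],[0.076,0,0,-0.143,0]]]'
python3 - <<'E'
from h import *
im=arm.grab_frame("wrist")[:,:,::-1]
im2=arm.grab_frame("side")[:,:,::-1]
a=cv2.resize(cv2.convertScaleAbs(im[100:300,100:400],alpha=1.3),(750,500)[::1],interpolation=cv2.INTER_CUBIC)
b=cv2.resize(cv2.convertScaleAbs(im2[110:170,250:350],alpha=1.6),(500,300),interpolation=cv2.INTER_CUBIC)
c=np.zeros((600,800,3),np.uint8);c[:360,:540]=cv2.resize(a,(540,360));c[300:,300:]=b
cv2.imwrite("pics/p1.png",c)
go((.622,-.1133,.19),(.622,-.1133,.113))
E
```

```text
t: 4.83
eef_pos: [0.4567, -0.3294, 0.1901]
ee_rot: [-3.138, 0.002, -2.356]
force: [-1.0, 0.2, -0.2]
width: 0.0761
gripper_force: 0.0
4.9 pos [ 0.4553 -0.3288  0.1875] rot [ 3.141  0.    -2.356] F [-0.2  0.7 -1.7] w 0.0762
(0.622, -0.1133, 0.19) -> [-0.2702  0.0345 -0.0025] turn 
(0.622, -0.1133, 0.113) -> [-0.2702  0.0345  0.0745] turn
```

View pics/p1.png

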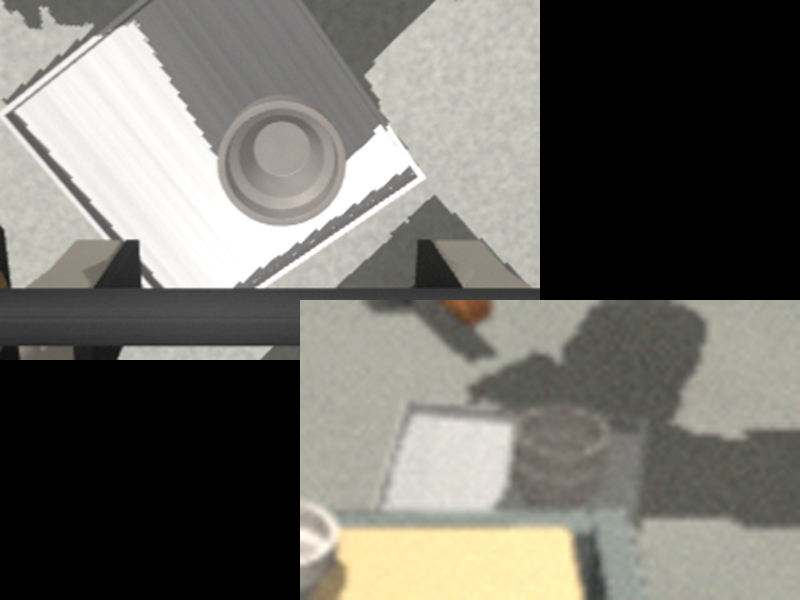

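Bowl D is nested in bowl0 and looks upright in both views. Next is bowl B.

```bash
python3 - <<'E'
from h import *
print("stack",w("wrist",256.7,188.9,.063))
E
python3 nudge.py '[[[0.076,-0.267,0.0345,-0.002,0],[0.076,-0.267,0.0345,-0.002,0],[0.076,-0.267,0.0345,-0.002,0],[0.076,-0.267,0.0345,-0.002,0],[0.076,-0.267,0.0345,-0.002,0],[0.076,-0.267,0.0345,-0.002,0],[0.076,-0.267,0.0345,-0.002,0],[0.076,-0.267,0.0345,-0.002,0],[0.076,-0.267,0.0345,0.03,0],[0.076,-0.267,0.0345,0.06,0],[0.076,-0.267,0.0345,0.0745,0],[0.076,-0.267,0.0345,0.0745,0],[0.076,-0.267,0.0345,0.0745,0],[0.05,-0.267,0.0345,0.0745,0],[0.05,-0.267,0.0345,0.0745,0],[0.05,-0.267,0.0345,0.0745,0],[0.05,-0.267,0.0345,0.0745,0],[0.05,-0.267,0.0345,0.0745,0]]]'
python3 nudge.py '[[[0.05,0,0,-0.02,0],[0.05,0,0,-0.05,0],[0.05,0,0,-0.08,0],[0.05,0,0,-0.08,0],[0.05,0,0,-0.08,0]]]'
python3 - <<'E'
from h import *
go((.4561,-.3286,.19),(.4561,-.3286,.065))
E
```

```text
stack [ 0.45204899 -0.32916728  0.063     ]
t: 6.43
eef_pos: [0.6208, -0.1159, 0.115]
ee_rot: [-3.14, 0.001, -2.356]
force: [-1.3, -0.3, 3.6]
width: 0.062
gripper_force: 15.0
t: 6.85
eef_pos: [0.6211, -0.1156, 0.1958]
ee_rot: [-3.139, 0.003, -2.356]
force: [-0.1, 1.1, -1.8]
width: 0.0619
gripper_force: 15.0
6.8 pos [ 0.6211 -0.1156  0.1958] rot [-3.139e+00  3.000e-03 -2.356e+00] F [-0.1  1.1 -1.8] w 0.0619
(0.4561, -0.3286, 0.19) -> [ 0.2673 -0.0338  0.0058] turn 
(0.4561, -0.3286, 0.065) -> [ 0.2673 -0.0338  0.1308] turn
```

```bash
python3 nudge.py '[[[0.05,0.268,-0.033,0.004,0],[0.05,0.268,-0.033,0.004,0],[0.05,0.268,-0.033,0.004,0],[0.05,0.268,-0.033,0.004,0],[0.05,0.268,-0.033,0.004,0],[0.05,0.268,-0.033,0.004,0],[0.05,0.268,-0.033,0.004,0],[0.05,0.268,-0.033,0.01,0],[0.05,0.268,-0.033,0.04,0],[0.05,0.268,-0.033,0.07,0],[0.05,0.268,-0.033,0.095,0],[0.05,0.268,-0.033,0.11,0],[0.05,0.268,-0.033,0.12,0],[0.05,0.268,-0.033,0.126,0],[0.05,0.268,-0.033,0.13,0],[0.05,0.268,-0.033,0.132,0],[0.05,0.268,-0.033,0.132,0]]]'
python3 nudge.py '[[[0.076,0,0,0,0],[0.076,0,0,0,0],[0.076,0,0,0,0],[0.076,0,0,-0.04,0],[0.076,0,0,-0.08,0],[0.076,0,0,-0.12,0],[0.076,0,0,-0.124,0],[0.076,0,0,-0.124,0]]]'
python3 - <<'E'
from h import *
im=arm.grab_frame("wrist")[:,:,::-1]
cv2.imwrite("pics/p2.png",cv2.resize(im[100:300,100:400],(750,500),interpolation=cv2.INTER_CUBIC))
go((.6347-.002,.0468-.002,.19),(.6347-.002,.0468-.002,.113))
E
```

```text
t: 8.27
eef_pos: [0.4551, -0.3295, 0.0635]
ee_rot: [-3.139, -0.0, -2.355]
force: [-2.5, -0.4, 9.3]
width: 0.0621
gripper_force: 15.0
t: 8.93
eef_pos: [0.4559, -0.3293, 0.1892]
ee_rot: [-3.136, 0.003, -2.355]
force: [0.1, -0.5, -1.2]
width: 0.0762
gripper_force: 0.0
9.0 pos [ 0.4547 -0.3287  0.187 ] rot [-3.139e+00  2.000e-03 -2.356e+00] F [-0.2  0.5 -1.1] w 0.076
(0.6327, 0.0448, 0.19) -> [-0.39    0.1381 -0.003 ] turn 
(0.6327, 0.0448, 0.113) -> [-0.39    0.1381  0.074 ] turn
```

View pics/p2.png

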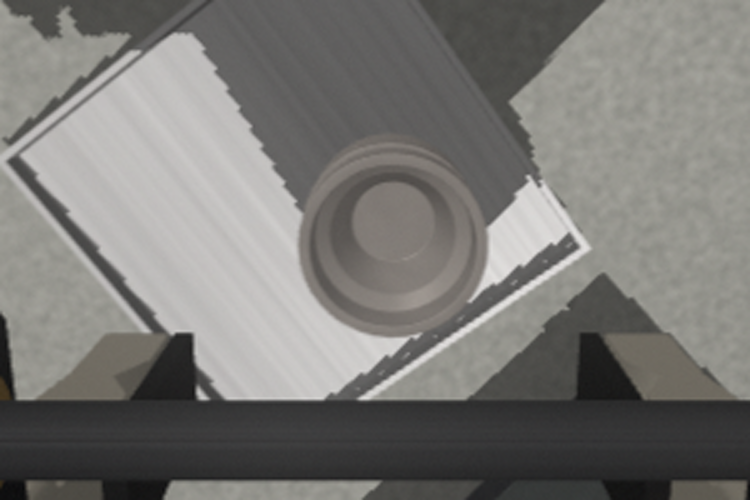

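Three bowls are nested in a clean stack. Now bowl A.

```bash
python3 nudge.py '[[[0.076,-0.39,0.138,-0.003,0],[0.076,-0.39,0.138,-0.003,0],[0.076,-0.39,0.138,-0.003,0],[0.076,-0.39,0.138,-0.003,0],[0.076,-0.39,0.138,-0.003,0],[0.076,-0.39,0.138,-0.003,0],[0.076,-0.39,0.138,-0.003,0],[0.076,-0.39,0.138,-0.003,0],[0.076,-0.39,0.138,-0.003,0],[0.076,-0.39,0.138,-0.003,0],[0.076,-0.39,0.138,-0.003,0],[0.076,-0.39,0.138,-0.003,0],[0.076,-0.39,0.138,0.035,0],[0.076,-0.39,0.138,0.065,0],[0.076,-0.39,0.138,0.074,0],[0.076,-0.39,0.138,0.074,0]]]'
python3 nudge.py '[[[0.05,0,0,0,0],[0.05,0,0,0,0],[0.05,0,0,0,0],[0.05,0,0,0,0],[0.05,0,0,0,0],[0.05,0,0,-0.02,0],[0.05,0,0,-0.05,0],[0.05,0,0,-0.08,0],[0.05,0,0,-0.08,0],[0.05,0,0,-0.08,0]]]'
python3 - <<'E'
from h import *
go((.455,-.329,.2),(.455,-.329,.0825))
E
```

```text
t: 10.32
eef_pos: [0.6295, 0.0432, 0.1081]
ee_rot: [3.138, -0.006, -2.357]
force: [-0.2, -0.5, 0.6]
width: 0.0759
gripper_force: 0.0
t: 11.15
eef_pos: [0.6331, 0.0451, 0.1942]
ee_rot: [-3.14, 0.004, -2.356]
force: [-0.1, 1.0, -2.6]
width: 0.0607
gripper_force: 15.0
11.2 pos [0.6331 0.0451 0.1942] rot [-3.14   0.004 -2.356] F [-0.1  1.  -2.6] w 0.0607
(0.455, -0.329, 0.2) -> [ 0.3905 -0.1385 -0.0058] turn 
(0.455, -0.329, 0.0825) -> [ 0.3905 -0.1385  0.1117] turn
```

```bash
python3 - <<'E'
from h import *
im=arm.grab_frame("wrist")[:,:,::-1]
cv2.imwrite("pics/w3.png",cv2.resize(im,(800,600),interpolation=cv2.INTER_CUBIC)[200:520])
E
```

```text
(no output)
```

View pics/w3.png

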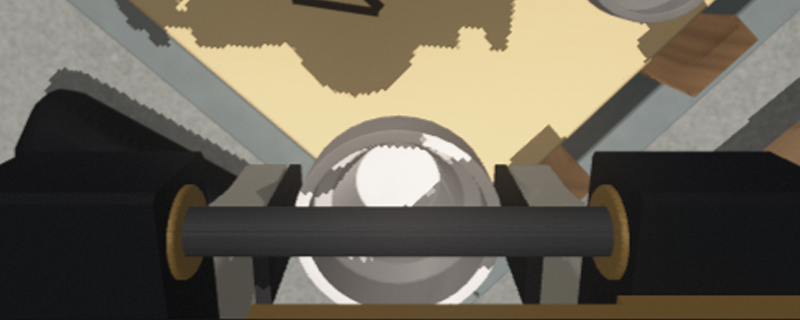

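Bowl A is held upright and better centred than the first. Placing it.

```bash
python3 nudge.py '[[[0.05,0.39,-0.138,-0.006,0],[0.05,0.39,-0.138,-0.006,0],[0.05,0.39,-0.138,-0.006,0],[0.05,0.39,-0.138,-0.006,0],[0.05,0.39,-0.138,-0.006,0],[0.05,0.39,-0.138,-0.006,0],[0.05,0.39,-0.138,-0.006,0],[0.05,0.39,-0.138,-0.006,0],[0.05,0.39,-0.138,-0.006,0],[0.05,0.39,-0.138,-0.006,0],[0.05,0.39,-0.138,-0.006,0],[0.05,0.39,-0.138,0.02,0],[0.05,0.39,-0.138,0.05,0],[0.05,0.39,-0.138,0.075,0],[0.05,0.39,-0.138,0.092,0],[0.05,0.39,-0.138,0.102,0],[0.05,0.39,-0.138,0.108,0],[0.05,0.39,-0.138,0.111,0],[0.05,0.39,-0.138,0.113,0],[0.05,0.39,-0.138,0.113,0]]]'
python3 nudge.py '[[[0.076,0,0,0,0],[0.076,0,0,0,0],[0.076,0,0,0,0],[0.076,0,0,-0.04,0],[0.076,0,0,-0.08,0],[0.076,0,0,-0.115,0],[0.076,0,0,-0.115,0],[0.076,0,0,-0.115,0]]]'
python3 - <<'E'
from h import *
im=arm.grab_frame("wrist")[:,:,::-1]
cv2.imwrite("pics/p3.png",cv2.resize(im[100:300,100:400],(600,400),interpolation=cv2.INTER_CUBIC))
go((.5026-.002,.0615-.002,.19),(.5026-.002,.0615-.002,.113))
E
```

```text
t: 12.87
eef_pos: [0.4547, -0.3294, 0.0808]
ee_rot: [-3.139, -0.0, -2.355]
force: [-4.1, 1.1, 13.5]
width: 0.0608
gripper_force: 16.9
t: 13.53
eef_pos: [0.4554, -0.329, 0.1962]
ee_rot: [-3.137, 0.002, -2.356]
force: [-0.3, 0.4, -0.3]
width: 0.0759
gripper_force: 0.0
13.6 pos [ 0.4543 -0.3286  0.1943] rot [-3.140e+00  1.000e-03 -2.356e+00] F [-0.5  1.  -1.2] w 0.0759
(0.5006, 0.0595, 0.19) -> [-0.3073  0.2416  0.0043] turn 
(0.5006, 0.0595, 0.113) -> [-0.3073  0.2416  0.0813] turn
```

```bash
python3 nudge.py '[[[0.076,-0.307,0.2415,0.004,0],[0.076,-0.307,0.2415,0.004,0],[0.076,-0.307,0.2415,0.004,0],[0.076,-0.307,0.2415,0.004,0],[0.076,-0.307,0.2415,0.004,0],[0.076,-0.307,0.2415,0.004,0],[0.076,-0.307,0.2415,0.004,0],[0.076,-0.307,0.2415,0.004,0],[0.076,-0.307,0.2415,0.004,0],[0.076,-0.307,0.2415,0.004,0],[0.076,-0.307,0.2415,0.004,0],[0.076,-0.307,0.2415,0.004,0],[0.076,-0.307,0.2415,0.03,0],[0.076,-0.307,0.2415,0.055,0],[0.076,-0.307,0.2415,0.07,0],[0.076,-0.307,0.2415,0.078,0],[0.076,-0.307,0.2415,0.081,0],[0.076,-0.307,0.2415,0.081,0]]]'
python3 nudge.py '[[[0.05,0,0,0,0],[0.05,0,0,0,0],[0.05,0,0,0,0],[0.05,0,0,0,0],[0.05,0,0,0,0],[0.05,0,0,-0.02,0],[0.05,0,0,-0.05,0],[0.05,0,0,-0.085,0],[0.05,0,0,-0.085,0],[0.05,0,0,-0.085,0]]]'
python3 - <<'E'
from h import *
go((.455,-.329,.2),(.455,-.329,.1005))
E
```

```text
t: 15.08
eef_pos: [0.4999, 0.0583, 0.112]
ee_rot: [3.141, -0.002, -2.357]
force: [0.7, 1.3, 0.8]
width: 0.0762
gripper_force: 0.0
t: 15.92
eef_pos: [0.5012, 0.0598, 0.1996]
ee_rot: [-3.14, 0.004, -2.356]
force: [-0.3, 0.7, -2.3]
width: 0.0606
gripper_force: 15.0
15.9 pos [0.5012 0.0598 0.1996] rot [-3.14   0.004 -2.356] F [-0.3  0.7 -2.3] w 0.0606
(0.455, -0.329, 0.2) -> [ 0.3077 -0.2421 -0.0004] turn 
(0.455, -0.329, 0.1005) -> [ 0.3077 -0.2421  0.0991] turn
```

View pics/p3.png

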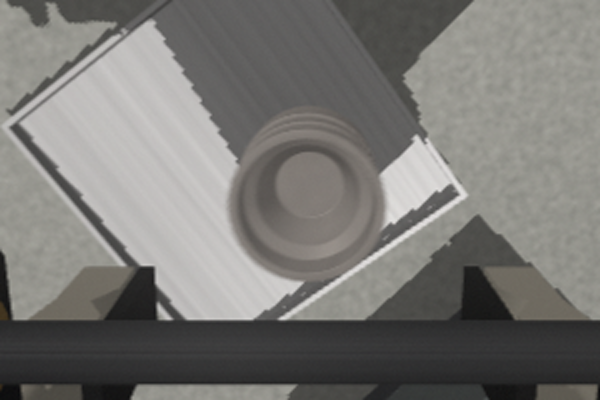

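Four bowls are nested upright. Placing the last one.

```bash
python3 nudge.py '[[[0.05,0.3075,-0.242,0,0],[0.05,0.3075,-0.242,0,0],[0.05,0.3075,-0.242,0,0],[0.05,0.3075,-0.242,0,0],[0.05,0.3075,-0.242,0,0],[0.05,0.3075,-0.242,0,0],[0.05,0.3075,-0.242,0,0],[0.05,0.3075,-0.242,0,0],[0.05,0.3075,-0.242,0,0],[0.05,0.3075,-0.242,0,0],[0.05,0.3075,-0.242,0,0],[0.05,0.3075,-0.242,0.015,0],[0.05,0.3075,-0.242,0.04,0],[0.05,0.3075,-0.242,0.065,0],[0.05,0.3075,-0.242,0.082,0],[0.05,0.3075,-0.242,0.092,0],[0.05,0.3075,-0.242,0.097,0],[0.05,0.3075,-0.242,0.099,0],[0.05,0.3075,-0.242,0.1,0],[0.05,0.3075,-0.242,0.1,0]]]'
python3 nudge.py '[[[0.076,0,0,0,0],[0.076,0,0,0,0],[0.076,0,0,0,0],[0.076,0,0,-0.04,0],[0.076,0,0,-0.08,0],[0.076,0,0,-0.12,0],[0.076,0,0,-0.12,0],[0.076,0,0,-0.12,0],[0.076,0,0,-0.12,0]]]'
python3 - <<'E'
from h import *
im=arm.grab_frame("wrist")[:,:,::-1];t=arm.grab_frame("top")[:,:,::-1];s=arm.grab_frame("side")[:,:,::-1]
c=np.zeros((600,800,3),np.uint8)
c[:360,:540]=cv2.resize(cv2.convertScaleAbs(t[150:286,90:294],alpha=1.6),(540,360),interpolation=cv2.INTER_CUBIC)
c[360:,:360]=cv2.resize(im[100:300,100:400],(360,240))
c[360:,360:760]=cv2.resize(cv2.convertScaleAbs(s[110:170,250:350],alpha=1.6),(400,240),interpolation=cv2.INTER_CUBIC)
cv2.imwrite("pics/p4.png",c)
go()
E
```

```text
t: 17.58
eef_pos: [0.4544, -0.3295, 0.0997]
ee_rot: [-3.14, -0.0, -2.355]
force: [-5.6, 3.6, 14.8]
width: 0.0605
gripper_force: 15.0
t: 18.33
eef_pos: [0.4538, -0.3291, 0.2174]
ee_rot: [3.141, 0.0, -2.356]
force: [-0.4, 0.5, -0.7]
width: 0.076
gripper_force: 0.0
18.5 pos [ 0.4533 -0.3291  0.2161] rot [ 3.139e+00 -1.000e-03 -2.356e+00] F [-0.5  0.3 -0.3] w 0.0762
```

View pics/p4.png

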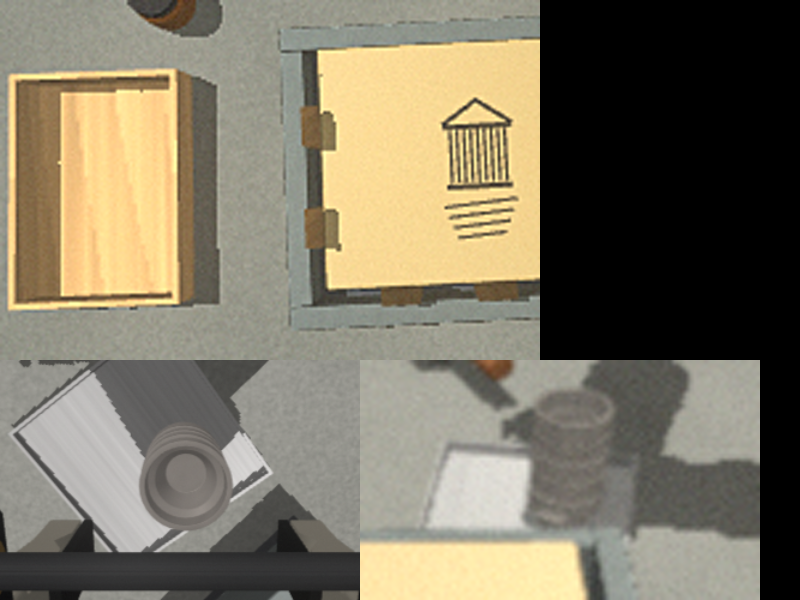

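The stack of five is upright, all four wedges are still in place, and bowl stage is done. Now the wedges.

```bash
cat >> h.py <<'E'
W={"c":(.4473,.0425),"d":(.4496,-.0443),"a":(.6024,.1251),"b":(.5102,.121)}
def wchk(names,save=False):
    im=arm.grab_frame("top")[:,:,::-1]
    if save: np.save("ref.npy",im)
    ref=np.load("ref.npy");p=arm.camera_params("top");Ti=np.linalg.inv(p["T"])
    for n in names:
        q=Ti@[*W[n],.116,1];u=int(p["fx"]*q[0]/q[2]+p["cx"]);v=int(p["fy"]*q[1]/q[2]+p["cy"])
        t=ref[v-10:v+11,u-10:u+11];s=im[v-25:v+26,u-25:u+26]
        r=cv2.matchTemplate(s,t,cv2.TM_CCOEFF_NORMED);_,m,_,l=cv2.minMaxLoc(r);print(n,"shift px",l[0]-15,l[1]-15,round(m,3))
E
python3 - <<'E'
from h import *
wchk("abcd",True)
print(arm.get_state()["q"])
go((.4496,-.0443,.2,-3.10),(.4496,-.0443,.093,-3.10))
E
```

```text
a shift px 0 0 1.0
b shift px 0 0 1.0
c shift px 0 0 1.0
d shift px 0 0 1.0
[-2.78692185e-01  1.79667384e-01 -2.57926895e-01 -1.52468012e-04
 -1.13564646e+00 -5.06281937e-01]
18.5 pos [ 0.4534 -0.3292  0.2162] rot [ 3.139e+00 -1.000e-03 -2.356e+00] F [-0.1 -1.2 -0.5] w 0.0762
(0.4496, -0.0443, 0.2, -3.1) -> [-0.1988  0.2041  0.0162] turn 0.744
(0.4496, -0.0443, 0.093, -3.1) -> [-0.1988  0.2041  0.1232] turn 0.744
```

```bash
python3 nudge.py '[[[0.054,-0.199,0.204,0.01,0.744],[0.054,-0.199,0.204,0.01,0.744],[0.054,-0.199,0.204,0.01,0.744],[0.054,-0.199,0.204,0.01,0.744],[0.054,-0.199,0.204,0.01,0.744],[0.054,-0.199,0.204,0.01,0.744],[0.054,-0.199,0.204,0.01,0.744],[0.054,-0.199,0.204,0.01,0.744],[0.054,-0.199,0.204,0.02,0.744],[0.054,-0.199,0.204,0.05,0.744],[0.054,-0.199,0.204,0.07,0.744],[0.054,-0.199,0.204,0.07,0.744]]]' 20
python3 - <<'E'
from h import *
im=arm.grab_frame("wrist")[:,:,::-1]
cv2.imwrite("pics/g1.png",cv2.resize(cv2.convertScaleAbs(im,alpha=1.2),(640,480),interpolation=cv2.INTER_CUBIC))
print(arm.get_state()["q"])
go((.4496,-.0443,.093,-3.10))
E
```

```text
t: 19.53
eef_pos: [0.4473, -0.0448, 0.1434]
ee_rot: [-3.141, -0.008, -3.1]
force: [-1.7, 0.2, -1.0]
width: 0.0538
gripper_force: 0.0
[ 3.39284306e-01  6.22654753e-02 -5.74371049e-01 -1.76313102e-04
 -9.39786486e-01 -1.86785015e+00]
19.6 pos [ 0.4486 -0.045   0.1456] rot [-3.14  -0.005 -3.099] F [ 1.4 -0.1  1.7] w 0.0542
(0.4496, -0.0443, 0.093, -3.1) -> [-0.001   0.0007  0.0526] turn 0.001
```

View pics/g1.png

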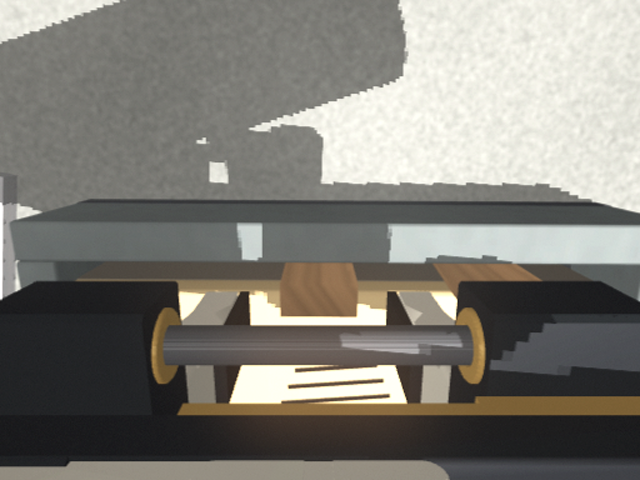

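The wedge head at (319,289) sits centred between the fingers. Descending and gripping.

```bash
python3 nudge.py '[[[0.054,-0.001,0,0.02,0],[0.054,-0.001,0,0.035,0],[0.054,-0.001,0,0.045,0],[0.054,-0.001,0,0.05,0],[0.054,-0.001,0,0.052,0],[0.054,-0.001,0,0.052,0],[0.02,-0.001,0,0.052,0],[0.02,-0.001,0,0.052,0],[0.02,-0.001,0,0.052,0],[0.02,-0.001,0,0.052,0],[0.02,-0.001,0,0.052,0],[0.02,-0.001,0,0.052,0]]]' 20
python3 nudge.py '[[[0.02,0,0,-0.01,0],[0.02,0,0,-0.03,0],[0.02,0,0,-0.06,0],[0.02,0,0,-0.09,0],[0.02,0,0,-0.12,0],[0.02,0,0,-0.12,0],[0.02,0,0,-0.12,0]]]'
python3 - <<'E'
from h import *
go((.453,.317,.2,-3.11),(.453,.317,.085,-3.11))
E
```

```text
t: 20.58
eef_pos: [0.4519, -0.0443, 0.0961]
ee_rot: [3.142, 0.001, -3.1]
force: [-0.3, -0.6, 5.2]
width: 0.0356
gripper_force: 20.0
t: 21.17
eef_pos: [0.4521, -0.0441, 0.217]
ee_rot: [3.14, 0.003, -3.1]
force: [-0.2, 0.6, -1.9]
width: 0.0357
gripper_force: 20.0
21.2 pos [ 0.4521 -0.0441  0.217 ] rot [ 3.14e+00  3.00e-03 -3.10e+00] F [-0.2  0.6 -1.9] w 0.0357
(0.453, 0.317, 0.2, -3.11) -> [-0.016   0.3607  0.017 ] turn 0.01
(0.453, 0.317, 0.085, -3.11) -> [-0.016   0.3607  0.132 ] turn 0.01
```

```bash
python3 nudge.py '[[[0.02,-0.016,0.361,0.01,0.01],[0.02,-0.016,0.361,0.01,0.01],[0.02,-0.016,0.361,0.01,0.01],[0.02,-0.016,0.361,0.01,0.01],[0.02,-0.016,0.361,0.01,0.01],[0.02,-0.016,0.361,0.01,0.01],[0.02,-0.016,0.361,0.01,0.01],[0.02,-0.016,0.361,0.01,0.01],[0.02,-0.016,0.361,0.01,0.01],[0.02,-0.016,0.361,0.01,0.01],[0.02,-0.016,0.361,0.01,0.01],[0.02,-0.016,0.361,0.04,0.01],[0.02,-0.016,0.361,0.07,0.01],[0.02,-0.016,0.361,0.1,0.01],[0.02,-0.016,0.361,0.12,0.01],[0.02,-0.016,0.361,0.128,0.01],[0.02,-0.016,0.361,0.131,0.01],[0.02,-0.016,0.361,0.131,0.01]]]'
python3 - <<'E'
from h import *
go((.453,.317,.084,-3.11))
print(arm.get_state()["q"][5])
E
```

```text
t: 22.67
eef_pos: [0.4523, 0.3155, 0.0843]
ee_rot: [-3.14, -0.001, -3.11]
force: [0.5, -0.2, 0.2]
width: 0.0361
gripper_force: 20.0
22.7 pos [0.4523 0.3155 0.0843] rot [-3.14e+00 -1.00e-03 -3.11e+00] F [ 0.5 -0.2  0.2] w 0.0361
(0.453, 0.317, 0.084, -3.11) -> [-0.0008  0.0014  0.0003] turn -0.0
-2.504649526922473
```

```bash
python3 nudge.py '[[[0.02,0,0,0.001,0],[0.02,-0.015,0,0.002,0],[0.02,-0.022,0,0.004,0],[0.02,-0.03,0,0.006,0],[0.02,-0.037,0,0.009,0],[0.02,-0.044,0,0.013,0],[0.02,-0.05,0,0.017,0],[0.02,-0.057,0,0.022,0],[0.02,-0.062,0,0.027,0],[0.02,-0.067,0,0.032,0],[0.02,-0.072,0,0.038,0],[0.02,-0.076,0,0.045,0],[0.02,-0.08,0,0.052,0],[0.02,-0.08,0,0.052,0]]]' 6
python3 - <<'E'
from h import *
im=arm.grab_frame("side")[:,:,::-1]
c=cv2.resize(cv2.convertScaleAbs(im[200:384,150:395],alpha=1.4),(400,300),interpolation=cv2.INTER_CUBIC)
im=arm.grab_frame("wrist")[:,:,::-1]
cv2.imwrite("pics/l1.png",np.hstack([c,cv2.resize(im,(400,300))]))
E
```

```text
t: 23.83
eef_pos: [0.5317, 0.3187, 0.0303]
ee_rot: [-3.14, -0.002, -3.11]
force: [0.8, -0.2, 0.1]
width: 0.0359
gripper_force: 6.0
```

View pics/l1.png

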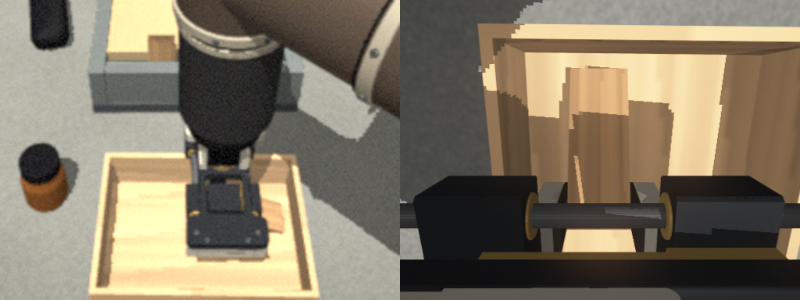

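The wedge is tilted over with its foot toward the -x wall, as intended. I'll release it and fetch the next.

```bash
python3 nudge.py '[[[0.046,0,0,0,0],[0.046,0,0,0,0],[0.046,0,0,0,0],[0.046,0,0,-0.03,0],[0.046,0,0,-0.07,0],[0.046,0,0,-0.11,0],[0.046,0,0,-0.15,0],[0.046,0,0,-0.17,0],[0.046,0,0,-0.17,0]]]' 20
python3 - <<'E'
from h import *
wchk("abc")
go((.4485,.0425,.15,-3.10),(.4485,.0425,.095,-3.10))
E
```

```text
t: 24.68
eef_pos: [0.5344, 0.3212, 0.2096]
ee_rot: [3.135, 0.008, -3.109]
force: [0.2, 1.1, 0.2]
width: 0.0464
gripper_force: 0.0
a shift px 0 0 0.994
b shift px 0 0 0.672
c shift px 13 -1 0.934
24.7 pos [0.5332 0.3206 0.2064] rot [ 3.137  0.005 -3.109] F [-0.4 -0.3 -0.8] w 0.046
(0.4485, 0.0425, 0.15, -3.1) -> [ 0.0936 -0.2752  0.0564] turn -0.009
(0.4485, 0.0425, 0.095, -3.1) -> [ 0.0936 -0.2752  0.1114] turn -0.009
```

Wedge c has shifted about 13 px, roughly 32 mm toward -y along its gap: the knock. I'll retarget to (0.4495, 0.011).

```bash
python3 - <<'E'
from h import *
go((.4495,.011,.15,-3.10))
E
python3 nudge.py '[[[0.06,0.094,-0.307,0.01,-0.009],[0.06,0.094,-0.307,0.01,-0.009],[0.06,0.094,-0.307,0.01,-0.009],[0.06,0.094,-0.307,0.01,-0.009],[0.06,0.094,-0.307,0.01,-0.009],[0.06,0.094,-0.307,0.01,-0.009],[0.06,0.094,-0.307,0.01,-0.009],[0.06,0.094,-0.307,0.01,-0.009],[0.06,0.094,-0.307,0.01,-0.009],[0.06,0.094,-0.307,0.035,-0.009],[0.06,0.094,-0.307,0.056,-0.009],[0.06,0.094,-0.307,0.056,-0.009]]]'
python3 - <<'E'
from h import *
import pathlib
im=arm.grab_frame("wrist")[:,:,::-1];hsv=cv2.cvtColor(im,cv2.COLOR_BGR2HSV)
g=cv2.cvtColor(cv2.imread("pics/g1.png"),cv2.COLOR_BGR2HSV)
print("ref head hsv",g[289,300:340:10].tolist())
old=cv2.resize(cv2.imread("pics/g1.png"),(512,384));T=old[208:256,215:296]
r=cv2.matchTemplate(cv2.convertScaleAbs(im,alpha=1.2)[190:275,150:370],T,cv2.TM_CCOEFF_NORMED);_,m,_,l=cv2.minMaxLoc(r);print("match",m,l[0]+150-215,l[1]+190-208)
go((.4495,.011,.095,-3.10))
E
```

```text
24.7 pos [0.5332 0.3206 0.2064] rot [ 3.137  0.005 -3.109] F [-0.4 -0.3 -0.8] w 0.046
(0.4495, 0.011, 0.15, -3.1) -> [ 0.0936 -0.3067  0.0564] turn -0.009
t: 25.73
eef_pos: [0.445, 0.0086, 0.1428]
ee_rot: [-3.14, -0.006, -3.102]
force: [-0.9, -0.2, 0.2]
width: 0.0598
gripper_force: 0.0
ref head hsv [[15, 113, 144], [15, 112, 132], [14, 109, 133], [14, 113, 149]]
match 0.6494678854942322 -13 -6
25.8 pos [0.4462 0.0089 0.1447] rot [-3.14  -0.005 -3.101] F [-0.2 -0.7 -0.6] w 0.0603
(0.4495, 0.011, 0.095, -3.1) -> [-0.0034  0.0019  0.0497] turn -0.001
```

```bash
python3 - <<'E'
from h import *
im=cv2.convertScaleAbs(arm.grab_frame("wrist")[:,:,::-1],alpha=1.2);hsv=cv2.cvtColor(im,cv2.COLOR_BGR2HSV)
for src in (cv2.cvtColor(cv2.resize(cv2.imread("pics/g1.png"),(512,384)),cv2.COLOR_BGR2HSV),hsv):
    m=cv2.inRange(src,(9,70,60),(20,170,190))[190:258,140:400]
    n,_,st,ce=cv2.connectedComponentsWithStats(m)
    print([(s+[140,190,0,0,0]).tolist() for s in st[1:] if s[4]>150])
E
```

```text
[[140, 210, 260, 48, 4962], [364, 246, 21, 12, 191]]
[[140, 209, 259, 47, 4535], [375, 246, 22, 12, 202]]
```

```bash
python3 - <<'E'
from h import *
im=cv2.convertScaleAbs(arm.grab_frame("wrist")[:,:,::-1],alpha=1.2);hsv=cv2.cvtColor(im,cv2.COLOR_BGR2HSV)
for src in (cv2.cvtColor(cv2.resize(cv2.imread("pics/g1.png"),(512,384)),cv2.COLOR_BGR2HSV),hsv):
    for r in (218,226,236,246): print(r,''.join('#' if v else '.' for v in cv2.inRange(src,(9,70,60),(20,170,190))[r,170:350:2]))
E
```

```text
218 ............................##############################................................
226 ##########################################################################################
236 ..............#............#################################..#.######....................
246 ..............#.............##############################...........#....................
218 ......................................................################################....
226 ##########################################################################################
236 .......#...............##################################################.................
246 .........................................................################.................
```

The wrist image puts the head about 31 mm to the +y side, so wedge c never moved and the top match was fooled by a shadow. Moving there and re-measuring.

```bash
python3 - <<'E'
from h import *
go((.4490,.041,.148,-3.10))
E
python3 nudge.py '[[[0.06,-0.002,0.032,-0.002,0],[0.06,-0.002,0.032,-0.002,0],[0.06,-0.002,0.032,-0.002,0],[0.06,-0.002,0.032,-0.002,0]]]'
cat >> h.py <<'E'
def scan(rows=(214,218,230,240,246,254),a=170,b=350):
    im=cv2.convertScaleAbs(arm.grab_frame("wrist")[:,:,::-1],alpha=1.2);hsv=cv2.cvtColor(im,cv2.COLOR_BGR2HSV)
    for r in rows: print(r,''.join('#' if v else '.' for v in cv2.inRange(hsv,(9,70,60),(20,170,190))[r,a:b:2]))
E
python3 - <<'E'
from h import *
scan()
go((.4490,.041,.095,-3.10))
E
```

```text
25.9 pos [0.4482 0.0098 0.147 ] rot [-3.141 -0.    -3.1  ] F [0.2 0.4 1.3] w 0.0597
(0.449, 0.041, 0.148, -3.1) -> [-0.0021  0.0312 -0.001 ] turn -0.0
t: 26.22
eef_pos: [0.4491, 0.0422, 0.1494]
ee_rot: [3.141, 0.001, -3.1]
force: [-0.0, 0.4, -0.8]
width: 0.0604
gripper_force: 0.0
214 ###################################################################.......................
218 ##########################################################################################
230 .......................##############################################.....................
240 .............................##############################......###.....#####............
246 ...........#.............................................................#######..........
254 .........................................................................######.##........
26.3 pos [0.4489 0.0418 0.1492] rot [ 3.141e+00  1.000e-03 -3.100e+00] F [ 0.1 -0.2 -0.4] w 0.0603
(0.449, 0.041, 0.095, -3.1) -> [-0.     -0.0008  0.0542] turn -0.0
```

```bash
python3 nudge.py '[[[0.056,0,0,0.02,0],[0.056,0,0,0.035,0],[0.056,0,0,0.046,0],[0.056,0,0,0.051,0],[0.056,0,0,0.053,0],[0.056,0,0,0.053,0],[0.02,0,0,0.053,0],[0.02,0,0,0.053,0],[0.02,0,0,0.053,0],[0.02,0,0,0.053,0],[0.02,0,0,0.053,0],[0.02,0,0,0.053,0]]]' 20
python3 nudge.py '[[[0.02,0,0,-0.01,0],[0.02,0,0,-0.03,0],[0.02,0,0,-0.06,0],[0.02,0,0,-0.09,0],[0.02,0,0,-0.12,0],[0.02,0,0,-0.12,0],[0.02,0,0,-0.12,0]]]'
python3 - <<'E'
from h import *
go((.649,.317,.2,-3.11),(.649,.317,.085,-3.11))
E
```

```text
t: 27.27
eef_pos: [0.4491, 0.0419, 0.096]
ee_rot: [3.141, 0.001, -3.101]
force: [0.7, -0.2, 3.3]
width: 0.0358
gripper_force: 19.9
t: 27.85
eef_pos: [0.4495, 0.0422, 0.2171]
ee_rot: [3.14, 0.003, -3.101]
force: [-0.2, 0.4, -1.3]
width: 0.0362
gripper_force: 19.9
27.9 pos [0.4495 0.0422 0.2171] rot [ 3.140e+00  3.000e-03 -3.101e+00] F [-0.2  0.4 -1.3] w 0.0362
(0.649, 0.317, 0.2, -3.11) -> [-0.2106  0.2665  0.0171] turn 0.009
(0.649, 0.317, 0.085, -3.11) -> [-0.2106  0.2665  0.1321] turn 0.009
```

```bash
python3 nudge.py '[[[0.02,-0.21,0.267,-0.02,0.01],[0.02,-0.21,0.267,-0.02,0.01],[0.02,-0.21,0.267,-0.02,0.01],[0.02,-0.21,0.267,-0.02,0.01],[0.02,-0.21,0.267,-0.02,0.01],[0.02,-0.21,0.267,-0.02,0.01],[0.02,-0.21,0.267,-0.02,0.01],[0.02,-0.21,0.267,-0.02,0.01],[0.02,-0.21,0.267,-0.02,0.01],[0.02,-0.21,0.267,-0.02,0.01],[0.02,-0.21,0.267,0.01,0.01],[0.02,-0.21,0.267,0.04,0.01],[0.02,-0.21,0.267,0.07,0.01],[0.02,-0.21,0.267,0.1,0.01],[0.02,-0.21,0.267,0.12,0.01],[0.02,-0.21,0.267,0.128,0.01],[0.02,-0.21,0.267,0.131,0.01],[0.02,-0.21,0.267,0.131,0.01],[0.02,-0.21,0.267,0.131,0.01]]]'
python3 nudge.py '[[[0.02,0,0,0.001,0],[0.02,0.015,0,0.002,0],[0.02,0.022,0,0.004,0],[0.02,0.03,0,0.006,0],[0.02,0.037,0,0.009,0],[0.02,0.044,0,0.013,0],[0.02,0.05,0,0.017,0],[0.02,0.057,0,0.022,0],[0.02,0.062,0,0.027,0],[0.02,0.067,0,0.032,0],[0.02,0.072,0,0.038,0],[0.02,0.076,0,0.045,0],[0.02,0.08,0,0.052,0],[0.02,0.08,0,0.052,0]]]' 6
```

```text
t: 29.43
eef_pos: [0.6477, 0.3168, 0.0853]
ee_rot: [3.141, 0.0, -3.111]
force: [-0.1, 0.7, 0.4]
width: 0.0359
gripper_force: 20.0
t: 30.6
eef_pos: [0.5663, 0.314, 0.0309]
ee_rot: [-3.14, -0.002, -3.111]
force: [-0.7, -0.3, -0.1]
width: 0.036
gripper_force: 6.0
```

```bash
python3 nudge.py '[[[0.046,0,0,0,0],[0.046,0,0,0,0],[0.046,0,0,0,0],[0.046,0,0,-0.03,0],[0.046,0,0,-0.07,0],[0.046,0,0,-0.11,0],[0.046,0,0,-0.15,0],[0.046,0,0,-0.17,0],[0.046,0,0,-0.17,0],[0.046,0,0,-0.17,0]]]' 20
python3 - <<'E'
from h import *
wchk("ab")
go((.5102,.120,.15,-1.53),(.6024,.1235,.15,-1.53))
E
```

```text
t: 31.43
eef_pos: [0.5684, 0.3151, 0.2047]
ee_rot: [3.139, 0.003, -3.111]
force: [0.0, -0.9, -2.3]
width: 0.0459
gripper_force: 0.0
a shift px 0 0 0.969
b shift px 0 -11 0.607
31.5 pos [0.5677 0.3145 0.2029] rot [ 3.141  0.    -3.111] F [-0.2 -0.4 -1. ] w 0.0461
(0.5102, 0.12, 0.15, -1.53) -> [ 0.0634 -0.1927  0.0529] turn -1.581
(0.6024, 0.1235, 0.15, -1.53) -> [-0.0289 -0.192   0.0529] turn -1.581
```

```bash
python3 nudge.py '[[[0.056,0.063,-0.193,0,-1.581],[0.056,0.063,-0.193,0,-1.581],[0.056,0.063,-0.193,0,-1.581],[0.056,0.063,-0.193,0,-1.581],[0.056,0.063,-0.193,0,-1.581],[0.056,0.063,-0.193,0,-1.581],[0.056,0.063,-0.193,0,-1.581],[0.056,0.063,-0.193,0,-1.581],[0.056,0.063,-0.193,0,-1.581],[0.056,0.063,-0.193,0,-1.581],[0.056,0.063,-0.193,0,-1.581],[0.056,0.063,-0.193,0,-1.581],[0.056,0.063,-0.193,0.03,-1.581],[0.056,0.063,-0.193,0.053,-1.581],[0.056,0.063,-0.193,0.053,-1.581],[0.056,0.063,-0.193,0.053,-1.581]]]'
python3 - <<'E'
from h import *
scan((200,208,214,220,230,240,246))
go((.5102,.12,.095,-1.53))
E
```

```text
t: 32.82
eef_pos: [0.5096, 0.1188, 0.148]
ee_rot: [3.138, -0.003, -1.531]
force: [0.4, 0.1, 0.7]
width: 0.0562
gripper_force: 0.0
200 .............................############################.................................
208 .............................###########################..................................
214 ...........................###########################....................................
220 ..........................#############################...................................
230 .........................###############################..................................
240 .........................##############################...................................
246 .........................##############################...................................
32.9 pos [0.5107 0.1194 0.1494] rot [ 3.14e+00 -1.00e-03 -1.53e+00] F [0.1 0.1 1.1] w 0.0564
(0.5102, 0.12, 0.095, -1.53) -> [-0.0006  0.0004  0.0544] turn -0.0
```

```bash
python3 nudge.py '[[[0.056,0,-0.003,0.02,0],[0.056,0,-0.003,0.035,0],[0.056,0,-0.003,0.046,0],[0.056,0,-0.003,0.051,0],[0.056,0,-0.003,0.053,0],[0.056,0,-0.003,0.053,0],[0.02,0,-0.003,0.053,0],[0.02,0,-0.003,0.053,0],[0.02,0,-0.003,0.053,0],[0.02,0,-0.003,0.053,0],[0.02,0,-0.003,0.053,0],[0.02,0,-0.003,0.053,0]]]' 20
python3 nudge.py '[[[0.02,0,0,-0.01,0],[0.02,0,0,-0.03,0],[0.02,0,0,-0.06,0],[0.02,0,0,-0.09,0],[0.02,0,0,-0.12,0],[0.02,0,0,-0.12,0],[0.02,0,0,-0.12,0]]]'
python3 - <<'E'
from h import *
go((.458,.367,.2,-3.11),(.458,.367,.085,-3.11))
E
```

```text
t: 33.87
eef_pos: [0.514, 0.1199, 0.097]
ee_rot: [-3.141, 0.0, -1.53]
force: [-0.1, -0.8, 3.5]
width: 0.0357
gripper_force: 19.9
t: 34.45
eef_pos: [0.5145, 0.1204, 0.2191]
ee_rot: [-3.138, 0.002, -1.53]
force: [-0.1, -0.8, -2.2]
width: 0.0357
gripper_force: 19.9
34.5 pos [0.5145 0.1204 0.2191] rot [-3.138e+00  2.000e-03 -1.530e+00] F [-0.1 -0.8 -2.2] w 0.0357
(0.458, 0.367, 0.2, -3.11) -> [-0.2488  0.0463  0.0191] turn 1.58
(0.458, 0.367, 0.085, -3.11) -> [-0.2488  0.0463  0.1341] turn 1.58
```

```bash
python3 nudge.py '[[[0.02,-0.248,0.054,-0.01,1.58],[0.02,-0.248,0.054,-0.01,1.58],[0.02,-0.248,0.054,-0.01,1.58],[0.02,-0.248,0.054,-0.01,1.58],[0.02,-0.248,0.054,-0.01,1.58],[0.02,-0.248,0.054,-0.01,1.58],[0.02,-0.248,0.054,-0.01,1.58],[0.02,-0.248,0.054,-0.01,1.58],[0.02,-0.248,0.054,-0.01,1.58],[0.02,-0.248,0.054,-0.01,1.58],[0.02,-0.248,0.054,-0.01,1.58],[0.02,-0.248,0.054,-0.01,1.58],[0.02,-0.248,0.054,-0.01,1.58],[0.02,-0.248,0.054,0.02,1.58],[0.02,-0.248,0.054,0.05,1.58],[0.02,-0.248,0.054,0.05,1.58]]]'
python3 - <<'E'
from h import *
go((.45,.367,.085,-3.11))
E
```

```text
t: 35.78
eef_pos: [0.4466, 0.3623, 0.1602]
ee_rot: [-3.134, -0.008, -3.111]
force: [-1.2, -1.7, -2.1]
width: 0.0357
gripper_force: 19.9
35.8 pos [0.4466 0.3623 0.1602] rot [-3.134 -0.008 -3.111] F [-1.2 -1.7 -2.1] w 0.0357
(0.45, 0.367, 0.085, -3.11) -> [-0.0036  0.0046  0.0752] turn -0.001
```

```bash
python3 nudge.py '[[[0.02,0,0,0.03,0],[0.02,0,0,0.06,0],[0.02,0,0,0.075,0],[0.02,0,0,0.081,0],[0.02,0,0,0.082,0],[0.02,0,0,0.082,0]]]'
python3 nudge.py '[[[0.02,0,0,0.001,0],[0.02,-0.015,0,0.002,0],[0.02,-0.022,0,0.004,0],[0.02,-0.03,0,0.006,0],[0.02,-0.037,0,0.009,0],[0.02,-0.044,0,0.013,0],[0.02,-0.05,0,0.017,0],[0.02,-0.057,0,0.022,0],[0.02,-0.062,0,0.027,0],[0.02,-0.067,0,0.032,0],[0.02,-0.072,0,0.038,0],[0.02,-0.076,0,0.045,0],[0.02,-0.08,0,0.05,0],[0.02,-0.08,0,0.05,0]]]' 6
```

```text
t: 36.28
eef_pos: [0.4498, 0.3657, 0.0853]
ee_rot: [-3.141, 0.0, -3.109]
force: [-0.4, -0.3, -0.4]
width: 0.0357
gripper_force: 20.0
t: 37.45
eef_pos: [0.529, 0.367, 0.0324]
ee_rot: [-3.139, -0.003, -3.11]
force: [0.3, -0.3, 0.4]
width: 0.0359
gripper_force: 6.0
```

```bash
python3 nudge.py '[[[0.046,0,0,0,0],[0.046,0,0,0,0],[0.046,0,0,0,0],[0.046,0,0,-0.03,0],[0.046,0,0,-0.07,0],[0.046,0,0,-0.11,0],[0.046,0,0,-0.15,0],[0.046,0,0,-0.17,0],[0.046,0,0,-0.17,0],[0.046,0,0,-0.17,0]]]' 20
python3 - <<'E'
from h import *
wchk("a")
go((.604,.1235,.15,-1.53))
E
```

```text
t: 38.28
eef_pos: [0.5297, 0.3686, 0.2069]
ee_rot: [3.138, 0.002, -3.11]
force: [-0.3, 0.2, -0.8]
width: 0.046
gripper_force: 0.0
a shift px 0 0 0.985
38.3 pos [0.529 0.368 0.205] rot [ 3.141  0.    -3.11 ] F [-0.3  0.3 -0.3] w 0.0464
(0.604, 0.1235, 0.15, -1.53) -> [-0.0671 -0.2467  0.055 ] turn -1.58
```

```bash
python3 nudge.py '[[[0.056,-0.067,-0.247,0,-1.58],[0.056,-0.067,-0.247,0,-1.58],[0.056,-0.067,-0.247,0,-1.58],[0.056,-0.067,-0.247,0,-1.58],[0.056,-0.067,-0.247,0,-1.58],[0.056,-0.067,-0.247,0,-1.58],[0.056,-0.067,-0.247,0,-1.58],[0.056,-0.067,-0.247,0,-1.58],[0.056,-0.067,-0.247,0,-1.58],[0.056,-0.067,-0.247,0,-1.58],[0.056,-0.067,-0.247,0,-1.58],[0.056,-0.067,-0.247,0,-1.58],[0.056,-0.067,-0.247,0,-1.58],[0.056,-0.067,-0.247,0.03,-1.58],[0.056,-0.067,-0.247,0.053,-1.58],[0.056,-0.067,-0.247,0.053,-1.58],[0.056,-0.067,-0.247,0.053,-1.58]]]'
python3 - <<'E'
from h import *
scan((200,208,214,220,230,240,246))
go((.604,.1235,.096,-1.53))
E
```

```text
t: 39.75
eef_pos: [0.603, 0.1225, 0.1496]
ee_rot: [3.137, -0.002, -1.53]
force: [-0.0, 0.4, 0.2]
width: 0.0557
gripper_force: 0.0
200 ............................############################..................................
208 ..............................##########################..................................
214 ..........................############################....................................
220 .........................##############################...................................
230 ........................###############################...................................
240 .........................#############################....................................
246 .........................#############################....................................
39.8 pos [0.6042 0.123  0.1513] rot [ 3.140e+00 -1.000e-03 -1.529e+00] F [0.4 0.5 1.4] w 0.0561
(0.604, 0.1235, 0.096, -1.53) -> [-0.0005  0.0002  0.0553] turn 0.001
```

Similar to the previous wedge: about 3 mm of offset.

```bash
python3 nudge.py '[[[0.056,0,-0.003,0.02,0],[0.056,0,-0.003,0.035,0],[0.056,0,-0.003,0.046,0],[0.056,0,-0.003,0.052,0],[0.056,0,-0.003,0.055,0],[0.056,0,-0.003,0.055,0],[0.02,0,-0.003,0.055,0],[0.02,0,-0.003,0.055,0],[0.02,0,-0.003,0.055,0],[0.02,0,-0.003,0.055,0],[0.02,0,-0.003,0.055,0],[0.02,0,-0.003,0.055,0]]]' 20
python3 nudge.py '[[[0.02,0,0,-0.01,0],[0.02,0,0,-0.03,0],[0.02,0,0,-0.06,0],[0.02,0,0,-0.09,0],[0.02,0,0,-0.12,0],[0.02,0,0,-0.12,0],[0.02,0,0,-0.12,0]]]'
python3 - <<'E'
from h import *
go((.645,.367,.2,-3.11),(.645,.367,.085,-3.11))
E
```

```text
t: 40.8
eef_pos: [0.6076, 0.1234, 0.0971]
ee_rot: [-3.141, 0.0, -1.53]
force: [-0.1, -0.5, 2.7]
width: 0.0358
gripper_force: 20.0
t: 41.38
eef_pos: [0.6082, 0.1238, 0.2194]
ee_rot: [-3.137, 0.002, -1.53]
force: [-0.5, -0.5, -1.8]
width: 0.0359
gripper_force: 20.0
41.4 pos [0.6082 0.1238 0.2194] rot [-3.137e+00  2.000e-03 -1.530e+00] F [-0.5 -0.5 -1.8] w 0.0359
(0.645, 0.367, 0.2, -3.11) -> [-0.2415 -0.0467  0.0194] turn 1.58
(0.645, 0.367, 0.085, -3.11) -> [-0.2415 -0.0467  0.1344] turn 1.58
```

```bash
python3 nudge.py '[[[0.02,-0.2415,-0.0465,-0.01,1.58],[0.02,-0.2415,-0.0465,-0.01,1.58],[0.02,-0.2415,-0.0465,-0.01,1.58],[0.02,-0.2415,-0.0465,-0.01,1.58],[0.02,-0.2415,-0.0465,-0.01,1.58],[0.02,-0.2415,-0.0465,-0.01,1.58],[0.02,-0.2415,-0.0465,-0.01,1.58],[0.02,-0.2415,-0.0465,-0.01,1.58],[0.02,-0.2415,-0.0465,-0.01,1.58],[0.02,-0.2415,-0.0465,-0.01,1.58],[0.02,-0.2415,-0.0465,-0.01,1.58],[0.02,-0.2415,-0.0465,-0.01,1.58],[0.02,-0.2415,-0.0465,-0.01,1.58],[0.02,-0.2415,-0.0465,0.02,1.58],[0.02,-0.2415,-0.0465,0.05,1.58],[0.02,-0.2415,-0.0465,0.05,1.58],[0.02,-0.2415,-0.0465,0.05,1.58]]]'
python3 nudge.py '[[[0.02,0,0,0.03,0],[0.02,0,0,0.06,0],[0.02,0,0,0.075,0],[0.02,0,0,0.081,0],[0.02,0,0,0.082,0],[0.02,0,0,0.082,0]]]'
python3 nudge.py '[[[0.02,0,0,0.001,0],[0.02,0.015,0,0.002,0],[0.02,0.022,0,0.004,0],[0.02,0.03,0,0.006,0],[0.02,0.037,0,0.009,0],[0.02,0.044,0,0.013,0],[0.02,0.05,0,0.017,0],[0.02,0.057,0,0.022,0],[0.02,0.062,0,0.027,0],[0.02,0.067,0,0.032,0],[0.02,0.072,0,0.038,0],[0.02,0.076,0,0.045,0],[0.02,0.08,0,0.05,0],[0.02,0.08,0,0.05,0]]]' 6
python3 nudge.py '[[[0.046,0,0,0,0],[0.046,0,0,0,0],[0.046,0,0,0,0],[0.046,0,0,-0.03,0],[0.046,0,0,-0.07,0],[0.046,0,0,-0.11,0],[0.046,0,0,-0.15,0],[0.046,0,0,-0.17,0],[0.046,0,0,-0.17,0],[0.046,0,0,-0.17,0]]]'
```

```text
t: 42.8
eef_pos: [0.6427, 0.3654, 0.1641]
ee_rot: [-3.138, -0.004, -3.11]
force: [0.1, -0.0, 0.6]
width: 0.0359
gripper_force: 20.0
t: 43.3
eef_pos: [0.6448, 0.3672, 0.0864]
ee_rot: [3.141, 0.002, -3.109]
force: [-0.4, -0.8, -0.6]
width: 0.0356
gripper_force: 20.0
t: 44.47
eef_pos: [0.5635, 0.3638, 0.0335]
ee_rot: [-3.141, -0.0, -3.109]
force: [-0.1, -0.3, 1.2]
width: 0.0361
gripper_force: 6.4
t: 45.3
eef_pos: [0.5644, 0.3644, 0.2066]
ee_rot: [3.139, 0.002, -3.11]
force: [-0.6, -0.2, -1.0]
width: 0.046
gripper_force: 0.0
```

```bash
python3 nudge.py '[[[0.046,0.05,-0.39,-0.12,0],[0.046,0.05,-0.39,-0.12,0],[0.046,0.05,-0.39,-0.12,0],[0.046,0.05,-0.39,-0.12,0],[0.046,0.05,-0.39,-0.12,0],[0.046,0.05,-0.39,-0.12,0],[0.046,0.05,-0.39,-0.12,0],[0.046,0.05,-0.39,-0.12,0],[0.046,0.05,-0.39,-0.12,0],[0.046,0.05,-0.39,-0.12,0],[0.046,0.05,-0.39,-0.12,0],[0.046,0.05,-0.39,-0.12,0],[0.046,0.05,-0.39,-0.12,0]]]'
python3 - <<'E'
from h import *
t=arm.grab_frame("top")[:,:,::-1];s=arm.grab_frame("side")[:,:,::-1]
a=lambda i,k=1.6:cv2.convertScaleAbs(i,alpha=k)
c=np.zeros((600,800,3),np.uint8)
c[:360,:320]=cv2.resize(a(t[170:273,85:177]),(320,360),interpolation=cv2.INTER_CUBIC)
c[:360,320:]=cv2.resize(a(s[284:384,195:350]),(480,360),interpolation=cv2.INTER_CUBIC)
c[360:,:400]=cv2.resize(a(t[140:284,185:425]),(400,240),interpolation=cv2.INTER_CUBIC)
c[360:,400:]=cv2.resize(a(s[90:290,150:483]),(400,240),interpolation=cv2.INTER_CUBIC)
cv2.imwrite("pics/fin.png",c)
E
```

```text
t: 46.38
eef_pos: [0.5259, -0.0276, 0.3233]
ee_rot: [3.141, -0.002, -3.111]
force: [0.6, -0.6, -0.1]
width: 0.0459
gripper_force: 0.0
```

View pics/fin.png

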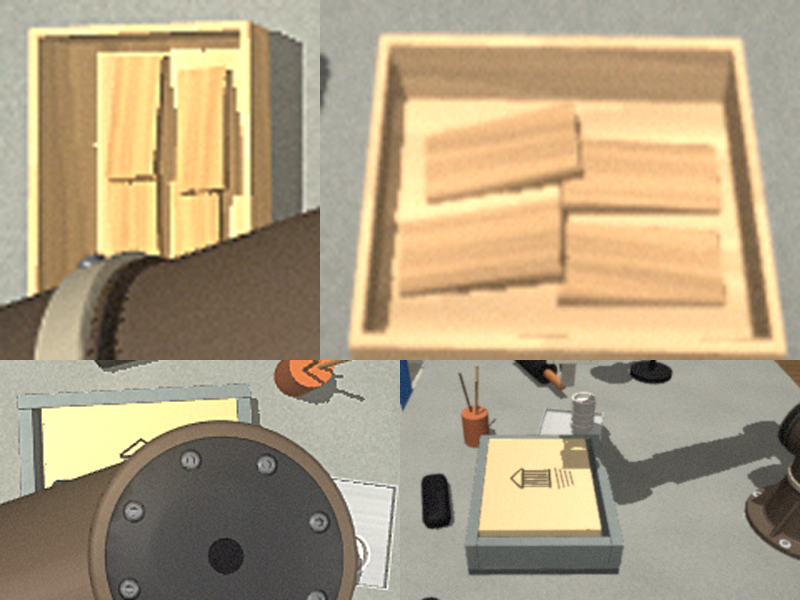

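The four wedges lie inside the box below its rim, two heads resting on their neighbours. The gaps are empty, the stack is upright and the bystanders have not moved.

```bash
python3 -c "
from station import arm
print(arm.job_done())"
```

```text
the job is handed in; nothing more can be done
None
```

I handed the job in at about 46 s: all five bowls were nested upright in the tray before any wedge moved, and the four wedges then went into the box below its rim; the last camera check showed everything in place, but the judge returned no result.

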